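# Level the moisture meter's shelf with a spirit level

### The job

Take the spirit level out of the parts bin and lay it lengthwise along the middle of the meter's rubber-topped seat, let go, and turn the levelling foot's round knob until the bubble stands centred between its marks. Then press down on top of the level with a firm but gentle push of about 10 newtons so it stays seated with the bubble centred, and finish while still pressing. Leave the hopper cup and the sample lid alone.

Things in the scene. Friction and masses are not known exactly. Their poses are not given: they have to be found in the camera images.
- level_mid (a point): spirit level: plain aluminium bar 130 long (its x) x 26 wide (y) x 38 mm high (z), black ends, vial in the middle of its top, about 0.24 kg, lying upright in the bin. The point is its centre, 19 mm above its underside. The vial fills the middle 54 mm of the top, 1 to 3 mm below two flat end blocks (35 mm long, centred 44.5 mm either side of the middle)
- bubble (a joint): bubble's offset (m) from the vial's middle along the level's own +x axis, range +-0.016; 0 is centred between the two black marks. It is a pale patch 12 mm long in the dark vial, drifts to the higher end and settles in about 1.5 s; a slope of 0.01 rad along the level moves it about 4.3 mm
- seat_top (a point): centre of the top of the seat, a black rubber plate 150 long (its y) x 50 mm wide (x) on the meter's tilting shelf, about 46 mm above the counter. +y points to the beige housing (its wall, 160 mm high, is 140 mm away), -y to the levelling foot. The seat is sprung: it gives from about 4 N of push on, then 1 mm per 2 N, and bottoms after 8 mm
- foot_grip (a point): point on the vertical axis of the levelling foot's round knurled steel knob, at the height to grip, 57 mm above the counter; 155 mm from the seat's centre towards -y. Knob 34 mm in diameter, from 40 to 70 mm above the counter, over a wider collar and the shelf's fork (up to 38 mm high). It only turns, it does not rise. Axes: the meter's, as the seat's
- level: the same spirit level; origin at the centre of its underside, axes as level_mid
- shelf: aluminium tilting shelf with its sprung seat; origin at its pivot by the housing. Its foot end starts low. Turning the knob clockwise seen from above raises that end: 0.023 rad of slope, or 10 mm of bubble travel, per rad turned; 0.5 to 1.4 rad are needed. The knob is stiff (0.12 N m) and stays where it is left
- bin: grey plastic bin, 230 (x) x 250 (y) x 50 mm high, walls and floor 5 mm; origin at the centre of its underside. It holds the level in its middle, lying roughly along its x axis, with a steel weight, a scoop, a brush and a collar (up to 43 mm tall) to both sides
- cup: galvanized hopper cup, 84 mm across, 85 mm high, standing on the counter beyond the work; origin at the centre of its underside
- lid: smoked acrylic sample lid, disc 100 mm across with a small knob, 22 mm high, lying on the counter beyond the bin; origin at the centre of its underside

How it is judged:
On the way, in this order (a step that is already met when the one before it is completed fails the run):
1. the level lies flat and lengthwise on the seat, let go (horizontal distance between level_mid and seat_top below 0.025 m and z of level_mid in the frame of seat_top below 0.022 m and angle between the x axis of level_mid and the y axis of seat_top, either way round below 0.2 rad and angle between the z axis of level_mid and the z axis of seat_top, either way round below 0.03 rad and contact force between the fingers and level below 0.2 N), for 0.5 s.
2. the foot is turned until the bubble is centred, the level lying on the seat untouched (value of joint bubble between -0.002 and 0.002 m and angle between seat_top's own z axis and vertical below 0.008 rad and contact force between the fingers and level below 0.2 N and z of level_mid in the frame of seat_top below 0.022 m and angle between the x axis of level_mid and the y axis of seat_top, either way round below 0.2 rad), for 0.3 s.
At the end, for the whole second after the job is handed in: for the last second fingers press the level on the seat (over 3 N; 6 to 25 N between level and shelf, weight included), bubble within 2.5 mm of centre, shelf level to 0.009 rad, level flat and lengthwise (0.2 rad), within 30 mm of the seat's centre (value of joint bubble between -0.0025 and 0.0025 m and angle between seat_top's own z axis and vertical below 0.009 rad and horizontal distance between level_mid and seat_top below 0.03 m and z of level_mid in the frame of seat_top between 0.016 and 0.022 m and angle between the x axis of level_mid and the y axis of seat_top, either way round below 0.2 rad and angle between the z axis of level_mid and the z axis of seat_top, either way round below 0.03 rad and contact force between the fingers and level above 3 N and contact force between level and shelf between 6 and 25 N); the arm keeps its last pose, push and grip.
It fails at once if the hopper cup is moved (distance of cup from where it was at the start of the episode above 0.03 m).
It fails at once if the sample lid is moved (distance of lid from where it was at the start of the episode above 0.03 m).
It fails at once if the level is pressed hard into the shelf (contact force between level and shelf above 50 N).
It also fails if it takes over 72 s, if anything falls off the work surface, if the arm or the gripper's body presses on something with over 40 N, if the wrist force passes 120 N, or if a joint passes its speed limit or range.

### The arm

A 6-joint arm with a two-finger parallel gripper is mounted at the origin on the work surface. World frame = base frame: x ahead of the robot, y to its left, z up, the work surface at z = 0. Lengths are in m, angles in rad, forces in N, time in s.
With the tool pointing down it reaches from about 0.375 to 0.9 m from the base axis. Payload 3.1 kg.
Tool frame: the origin (TCP) lies between the finger pads; the fingertips stand 22 mm ahead of it and the grasp point (between the pads) lies 3 mm ahead of it; z points along the fingers, y is the line along which they close (so a half turn about z gives the same grasp; the last joint's range is limited). The gripper opens to 87 mm and grips with 3 to 60 N. Pads are 19 mm wide; open, the fingers measure 117 mm over their backs; the gripper's body (75 mm by 190 mm) begins 51 mm behind the grasp point.
Start: joints at [-1.464, 0.527, 1.433, -0, 1.181, -0.178], TCP at [0.176, -0.6, 0.245] pointing down, gripper open.
Joint ranges: [-3.08, 3.08], [-0.75, 2.2], [0.22, 2.44], [-1.43, 4.57], [0, 2.65], [-2.85, 2.85]. Speed limits (rad/s): [2.79, 2.79, 3.14, 3.14, 3.14, 3.14].

### API

Orientations are given as a unit quaternion [x, y, z, w].
In Python, from rig import get_obs, camera, get_calibration, hand_in, cut_out gives the robot as it stands.
- The arm moves only by the shell command python3 -m inch 'ROWS' [OPENING] [FORCE]. ROWS is JSON, one flat list of numbers, 6 for each row, row after row: the shift along the tool's x, y, z scaled (see below), then the turn, a rotation vector about the tool's x, y, z scaled (see below). A call has 1 to 20 rows; each row is the pose to reach, as a shift and turn from the pose commanded when the call began, along the tool's axes at that moment; what a row does not reach only later rows make up. The controller multiplies each number of a shift by 0.08 m and each number of a turn by 90 degrees. A row lasts 1/12 s, in which the tool goes at most 41.7 mm and 7.16 degrees, less where a joint would pass 70% of its speed; a pose out of reach is approached as far as the arm can. A call with a number of a shift or a turn outside -1 to 1 is refused whole. A call with a gripper value outside its range is refused whole. OPENING is the finger opening in mm, from 0 to 87, set as the call begins (- or left out, the last holds). The fingers move at their own pace and stop on an object; FORCE is the grip in N (left out, the last holds). Time passes only in rows, so rows that repeat a pose let the fingers close. It gives the time, the measured TCP pose, the force, the opening and the grip force at its end, in the units of the state.
- get_obs(): the state, without advancing time (a new reading comes with each control period).
- camera(name): name is "side" or "top"; returns the picture (384x512x3 uint8, red, green, blue); there is no depth.
- get_calibration(name): a dict with "vertical_fov" (degrees; the focal length in pixels is half the picture's height over the tangent of half this angle, whatever the lens; pixels are square), "cx", "cy" (the principal point, pixels), "T" (4x4, takes a point from camera to world coordinates). Camera axes: x right, y down, z forward; pixel columns grow to the right and rows downward; lengths in m; the calibration is good to about 2 mm. A picture is of the moment at which its call begins. get_calibration takes no time and is no camera call.
- hand_in(): hands the job in; it is judged then, once.
Trained networks look in the newest picture that a camera, given by its name, has taken for a name from the list of things; names that differ only in an ending like _2 or _b are one class to them, and where a whole thing is asked for, a point or a joint stands for the part that bears it (a point fixed in the world has none). Each returns a list of dicts, best first, with "conf" (0 to 1); they miss things now and then, are a little off and sometimes report something else, mostly with a low value. They report only what shows in the picture. A call takes as long as a camera call.
- cut_out(camera, thing): "region" (384x512 bool, what is visible of it) and "bbox" ([left, top, right, bottom] in pixels, round what is visible of it).
The state is a dict: "time": time; "q": joint angles; "joint_velocities": joint speeds; "joint_torque": joint torques, N m; "position": TCP position; "tool_rot": TCP orientation; "ft_force": force on the tool from outside, world axes, zero at the start; "moment": the same for the moment, N m; "grip_width": finger opening in m; "grip_force": force on a finger pad.
Only numpy, scipy, OpenCV 4.12 (cv2) and the standard library are available. Lean on these libraries where they do the work, as an engineer would, in place of code of your own. Each camera call takes 0.05 s, during which the arm holds its last target. There are 200 camera calls.

## Working session

There is one attempt and no reset: what is moved stays moved. The work goes in short steps, Python scripts to look and compute and a shell command to move; the robot and the scene stay as the last step left them, time stands still between calls to the robot, and variables do not carry over. Pictures are saved under pics/ and viewed, at most 10 in all, crops included, and the job is handed in when it is done.

```bash
mkdir -p pics; ls; python3 - <<'E'
from rig import *
import cv2,numpy as np
np.set_printoptions(precision=4,suppress=True)
for n in("side","top"):
    im=camera(n); cv2.imwrite(f"pics/{n}0.png",im[:,:,::-1]); c=get_calibration(n); print(n,c)
    for t in("level_mid","seat_top","foot_grip","bin","cup","lid","bubble","shelf"):
        for r in cut_out(n,t)[:2]:
            ys,xs=np.nonzero(r["region"]); print(t,round(r["conf"],2),r["bbox"],xs.mean().round(1),ys.mean().round(1),len(xs), np.round(cv2.minAreaRect(np.c_[xs,ys].astype(np.float32))[2],1))
print(get_obs())
E
```

```text
pics
side {'vertical_fov': 47.59485909216759, 'cx': 247.12339354721664, 'cy': 187.03873994908884, 'T': array([[ 0.9823, -0.1159,  0.1472,  0.4386],
       [-0.1863, -0.5206,  0.8333, -0.951 ],
       [-0.02  , -0.8459, -0.5329,  0.6317],
       [ 0.    ,  0.    ,  0.    ,  1.    ]])}
level_mid 0.58 [180.8, 256.3, 247.8, 291.1] 213.2 271.6 1425 79.0
seat_top 0.67 [193.5, 144.3, 215.9, 169.4] 203.4 157.4 431 90.0
foot_grip 0.75 [164.9, 78.2, 243.4, 207.5] 203.6 133.7 7763 87.1
bin 0.77 [164.0, 221.1, 294.8, 334.5] 226.2 281.0 9870 84.7
cup 0.82 [294.3, 160.4, 326.5, 205.9] 309.1 183.7 1240 90.0
lid 0.73 [305.7, 214.7, 347.0, 243.5] 325.2 228.8 912 90.0
shelf 0.87 [192.0, 138.6, 218.8, 188.5] 203.7 161.1 950 2.5
top {'vertical_fov': 42.999782550481584, 'cx': 258.1824962899496, 'cy': 183.07795588610608, 'T': array([[ 0.0144, -0.9955,  0.0932,  0.4863],
       [-0.9999, -0.0139,  0.006 , -0.0223],
       [-0.0047, -0.0932, -0.9956,  1.3294],
       [ 0.    ,  0.    ,  0.    ,  1.    ]])}
level_mid 0.87 [356.6, 208.4, 373.1, 261.9] 364.0 233.0 598 86.2
seat_top 0.74 [161.0, 209.8, 219.8, 2
[... 192 characters left out ...]
3.7 124.8 820 63.4
lid 0.72 [302.5, 112.3, 338.7, 148.8] 321.1 131.1 1047 90.0
lid 0.44 [256.3, 110.0, 292.6, 145.1] 274.3 125.4 863 90.0
shelf 0.67 [143.0, 202.4, 249.5, 242.3] 194.1 220.5 2470 8.1
{'time': 0.9, 'q': array([-1.4645,  0.5275,  1.4327, -0.    ,  1.1814, -0.1785]), 'joint_velocities': array([-0.0003,  0.    , -0.0004,  0.0011, -0.    ,  0.0015]), 'joint_torque': array([ -0.0004, -44.0003, -17.6986,   0.0633,   0.0503,  -0.    ]), 'position': array([ 0.1756, -0.5998,  0.2446]), 'tool_rot': array([ 0.9899,  0.1419, -0.    ,  0.    ]), 'ft_force': array([-1.1304,  0.1002, -0.0758]), 'moment': array([ 0.0004,  0.0303, -0.0787]), 'grip_force': 0.0, 'grip_width': 0.0871256025057881}
```

View pics/top0.png

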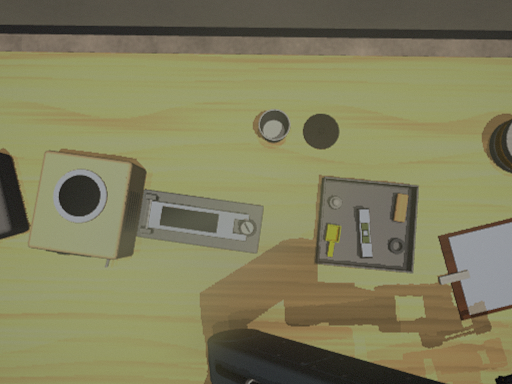

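View pics/side0.png

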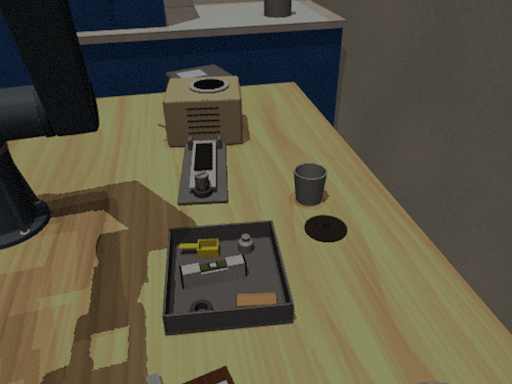

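The top view shows the level at about (364,233) in the bin, lying along world x. The seat is at (189,220), the knob at (247,228), the cup at (273,125) and the lid at (321,131). The side view agrees. Next I'll turn these into positions.

```bash
cat > h.py <<'E'
from rig import *
import cv2,numpy as np
from scipy.spatial.transform import Rotation as R
np.set_printoptions(precision=4,suppress=True)
def K(n):
    c=get_calibration(n); return c,192/np.tan(np.radians(c["vertical_fov"])/2)
def ray(n,u,v,z):
    c,f=K(n); T=c["T"]; d=T[:3,:3]@[(u-c["cx"])/f,(v-c["cy"])/f,1]; o=T[:3,3]
    return o+d*(z-o[2])/d[2]
def proj(n,p):
    c,f=K(n); q=np.linalg.inv(c["T"])@np.r_[p,1]; return np.array([c["cx"]+f*q[0]/q[2],c["cy"]+f*q[1]/q[2]])
def rect(n,t,z):   # centre, long-axis direction on the plane z
    r=cut_out(n,t)[0]; cs=max(cv2.findContours(r["region"].astype(np.uint8),0,1)[0],key=cv2.contourArea)[:,0]
    p=np.array([ray(n,*c,z)[:2] for c in cs])*1000
    (c,s,a)=cv2.minAreaRect(p.astype(np.float32)); a=a if s[0]>s[1] else a+90
    return np.array(c)/1000,np.array(s),a,r["conf"]
def rectify(n,c,ang,z,L,W,s=.0005):  # plane patch, columns along ang
    e=np.array([np.cos(ang),np.sin(ang)]); g=np.array([-e[1],e[0]])
    q=[proj(n,np.r_[c+e*a*L/2+g*b*W/2,z]) for a,b in((-1,-1),(1,-1),(1,1),(-1,1))]
    w,h=int(L/s),int(W/s)
    M=cv2.getPerspectiveTransform(np.float32(q),np.float32([[0,0],[w,0],[w,h],[0,h]]))
    return M,(w,h)
def go(x,y,z,yaw=None):  # shift in units and turn about z from the present pose
    o=get_obs(); Rt=R.from_quat(o["tool_rot"]); M=Rt.as_matrix(); yw=np.arctan2(M[1,0],M[0,0])
    d=M.T@(np.array([x,y,z])-o["position"])/.08
    t=0 if yaw is None else -((yaw-yw+np.pi)%(2*np.pi)-np.pi)/(np.pi/2)
    print("shift",d,"turnz",round(t,4),"yaw",round(yw,4),"q6",round(o["q"][5],3),o["position"])
E
python3 - <<'E'
from h import *
camera("top");camera("side")
for n in("top","side"):
    print(n,"level",rect(n,"level_mid",.043 if n=="top" else .03)); print("seat",rect(n,"seat_top",.046)); print("bin",rect(n,"bin",.05));print("shelf",rect(n,"shelf",.04))
print("knob top",ray("top",247,228,.07),"seat",ray("top",189.4,219.6,.046))
im=cv2.imread("pics/top0.png")
a=cv2.resize(im[190:275,140:270],None,fx=6,fy=6,interpolation=2)[:,:780]
b=cv2.resize(im[175:275,310:420],None,fx=6,fy=6,interpolation=2)
cv2.imwrite("pics/a.png",a); cv2.imwrite("pics/b.png",b[:600])
go(.35,-.28,.2,0)
E
```

```text
top level (array([ 0.4784, -0.2946]), array([128.7643,  34.7785]), 4.524392127990723, 0.96)
seat (array([0.5073, 0.1652]), array([150.5418,  49.952 ]), 82.70977783203125, 0.9)
bin (array([ 0.5022, -0.3019]), array([255.3117, 229.5344]), 85.1114501953125, 0.75)
shelf (array([0.5048, 0.1457]), array([265.1423,  69.6148]), 83.1634521484375, 0.72)
side level (array([ 0.4814, -0.3032]), array([137.2653,  65.8321]), 4.878832817077637, 0.91)
seat (array([0.5103, 0.1553]), array([157.4042,  47.6043]), 83.59709930419922, 0.83)
bin (array([ 0.5025, -0.3242]), array([291.1841, 229.4397]), 85.27738189697266, 0.61)
shelf (array([0.5037, 0.1317]), array([271.4398,  68.4847]), 82.22891235351562, 0.73)
knob top [0.4876 0.0125 0.07  ] seat [0.5075 0.1649 0.046 ]
shift [ 3.2149 -3.2243  0.5567] turnz 0.1813 yaw 0.2848 q6 -0.178 [ 0.1756 -0.5998  0.2445]
```

View pics/a.png

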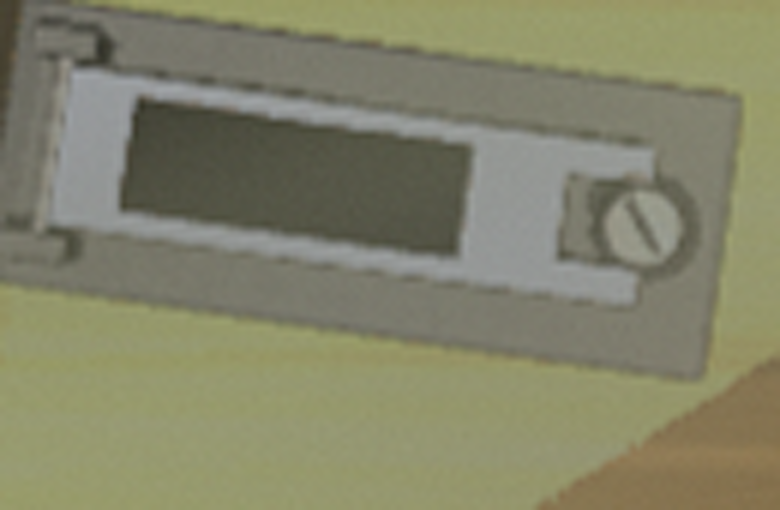

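View pics/b.png

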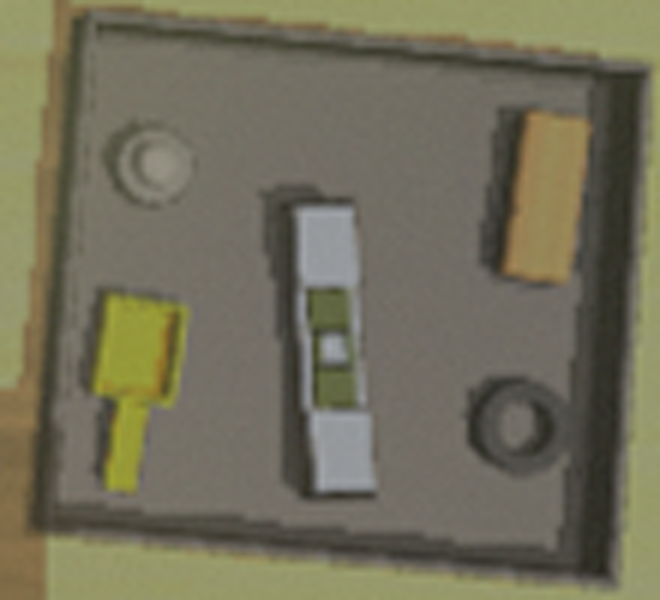

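In the crops, the level's top corners put its centre at (365.8,233.3). The seat centre is (189.3,219.5) and the knob centre is (247.5,227.5). The network mask for the level also took in its side, so I'll use the corners instead.

```bash
python3 - <<'E'
from h import *
a=ray("top",310+325/6,175+206/6,.043);b=ray("top",310+344.5/6,175+493.5/6,.043)
print((a+b)/2,np.linalg.norm(a-b),np.degrees(np.arctan2(*(a-b)[[1,0]])))
print("knob",ray("top",247.5,227.5,.07))
E
for i in 1 2 3 4; do python3 -m inch '[0.5,-0.28,0,0,0,0, 1,-0.56,0,0,0,0, 1,-0.56,0,0,0,0]'; done
python3 -c "
from h import *
go(.478,-.298,.12,.075)"
```

```text
[ 0.4786 -0.2986  0.043 ] 0.12516214678979115 3.545332862244651
knob [0.4889 0.0112 0.07  ]
time: 1.65
position: [0.2428, -0.5292, 0.2441]
tool_rot: [0.99, 0.143, 0.001, -0.003]
ft_force: [-0.3, 0.1, -0.6]
grip_width: 0.0868
grip_force: 0.0
time: 1.9
position: [0.3069, -0.4638, 0.2444]
tool_rot: [0.99, 0.144, 0.001, -0.002]
ft_force: [-0.8, 0.1, 0.3]
grip_width: 0.0869
grip_force: 0.0
time: 2.15
position: [0.3709, -0.3989, 0.2446]
tool_rot: [0.99, 0.144, 0.001, -0.001]
ft_force: [-0.1, 0.8, -0.4]
grip_width: 0.0869
grip_force: 0.0
time: 2.4
position: [0.4352, -0.3342, 0.2447]
tool_rot: [0.99, 0.144, 0.001, -0.001]
ft_force: [-0.9, -0.2, -0.6]
grip_width: 0.0871
grip_force: 0.0
shift [ 0.639  -0.2792  1.5604] turnz 0.1362 yaw 0.2889 q6 0.421 [ 0.4352 -0.3342  0.2447]
```

```bash
python3 -m inch '[0.64,-0.28,0.4,0,0,0.07, 0.64,-0.28,1,0,0,0.14, 0.64,-0.28,1,0,0,0.14, 0.64,-0.28,1,0,0,0.14, 0.64,-0.28,1,0,0,0.14]' 60
python3 -c "
from h import *
go(.4785,-.298,.033,.07)"
```

```text
time: 2.82
position: [0.4747, -0.3022, 0.1637]
tool_rot: [0.999, 0.033, -0.001, -0.001]
ft_force: [0.2, -0.5, 0.9]
grip_width: 0.0633
grip_force: 0.0
shift [ 0.054  -0.0464  1.6342] turnz -0.0024 yaw 0.0662 q6 0.74 [ 0.4747 -0.3022  0.1637]
```

```bash
python3 -m inch '[0.05,-0.045,0.4,0,0,0, 0.05,-0.045,0.8,0,0,0, 0.05,-0.045,1,0,0,0]'
python3 -m inch '[0,0,0.2,0,0,0, 0,0,0.4,0,0,0, 0,0,0.52,0,0,0, 0,0,0.64,0,0,0, 0,0,0.64,0,0,0, 0,0,0.64,0,0,0]'
python3 -m inch '[0,0,0,0,0,0, 0,0,0,0,0,0, 0,0,0,0,0,0, 0,0,0,0,0,0, 0,0,0,0,0,0, 0,0,0,0,0,0, 0,0,0,0,0,0, 0,0,0,0,0,0]' 15 25
python3 -c "
from h import *
go(.4785,-.298,.033,.07)"
```

```text
time: 3.07
position: [0.4787, -0.2996, 0.0842]
tool_rot: [0.999, 0.032, 0.0, 0.001]
ft_force: [-0.5, 0.4, 0.5]
grip_width: 0.0604
grip_force: 0.0
time: 3.57
position: [0.4792, -0.299, 0.0339]
tool_rot: [0.999, 0.032, 0.0, 0.0]
ft_force: [-0.4, 1.0, 0.6]
grip_width: 0.06
grip_force: 0.0
time: 4.23
position: [0.479, -0.2979, 0.0335]
tool_rot: [0.999, 0.032, -0.0, -0.0]
ft_force: [0.5, 0.9, 2.5]
grip_width: 0.0258
grip_force: 25.0
shift [-0.0064  0.0003  0.0065] turnz -0.0033 yaw 0.0649 q6 0.751 [ 0.479  -0.2979  0.0335]
```

```bash
python3 -m inch '[0,0,-0.3,0,0,0, 0,0,-0.65,0,0,0, 0,0,-1,0,0,0, 0,0,-1,0,0,0]'
python3 -m inch '[0,-0.2,-0.3,0,0,0, 0,-0.5,-0.5,0,0,0, 0,-1,-0.7,0,0,0]'
for i in 1 2 3; do python3 -m inch '[0.02,-0.5,0,0,0,0, 0.05,-1,0,0,0,0]'; done
python3 -m inch '[0,-0.25,0,0,0,-0.07, 0,-0.5,0,0,0,-0.14, 0,-0.7,0,0,0,-0.21, 0,-0.8,0,0,0,-0.28, 0,-0.8,0,0,0,-0.35, 0,-0.8,0,0,0,-0.42, 0,-0.8,0,0,0,-0.49, 0,-0.8,0,0,0,-0.56, 0,-0.8,0,0,0,-0.63, 0,-0.8,0,0,0,-0.7, 0,-0.8,0,0,0,-0.77, 0,-0.8,0,0,0,-0.84, 0,-0.8,0,0,0,-0.877, 0,-0.8,0,0,0,-0.877, 0,-0.8,0,0,0,-0.877]'
python3 - <<'E'
from h import *
im=camera("side"); cv2.imwrite("pics/s1.png",cv2.resize(im[40:240,120:380],None,fx=3,fy=3)[:,:,::-1])
go(.5075,.165,.0765,1.443)
E
```

```text
time: 4.57
position: [0.4814, -0.3003, 0.1176]
tool_rot: [0.999, 0.033, 0.003, 0.003]
ft_force: [1.5, -1.2, -1.8]
grip_width: 0.026
grip_force: 25.0
time: 4.82
position: [0.4748, -0.222, 0.169]
tool_rot: [1.0, 0.031, 0.001, 0.001]
ft_force: [1.3, -0.1, -1.6]
grip_width: 0.0259
grip_force: 25.0
time: 4.98
position: [0.4723, -0.1385, 0.1689]
tool_rot: [1.0, 0.032, 0.0, 0.0]
ft_force: [1.0, -0.1, -2.5]
grip_width: 0.0261
grip_force: 25.0
time: 5.15
position: [0.4704, -0.0577, 0.1681]
tool_rot: [0.999, 0.032, -0.001, -0.0]
ft_force: [0.5, 0.2, -2.2]
grip_width: 0.0258
grip_force: 25.0
time: 5.32
position: [0.4691, 0.0225, 0.1679]
tool_rot: [0.999, 0.032, -0.001, -0.0]
ft_force: [0.6, -0.8, -2.2]
grip_width: 0.0258
grip_force: 25.0
time: 6.57
position: [0.4657, 0.0845, 0.1681]
tool_rot: [0.752, 0.66, -0.001, -0.0]
ft_force: [0.1, -0.6, -2.4]
grip_width: 0.0258
grip_force: 25.0
shift [1.0657 0.3883 1.1461] turnz -0.0013 yaw 1.4409 q6 0.073 [0.4658 0.0845 0.1682]
```

View pics/s1.png

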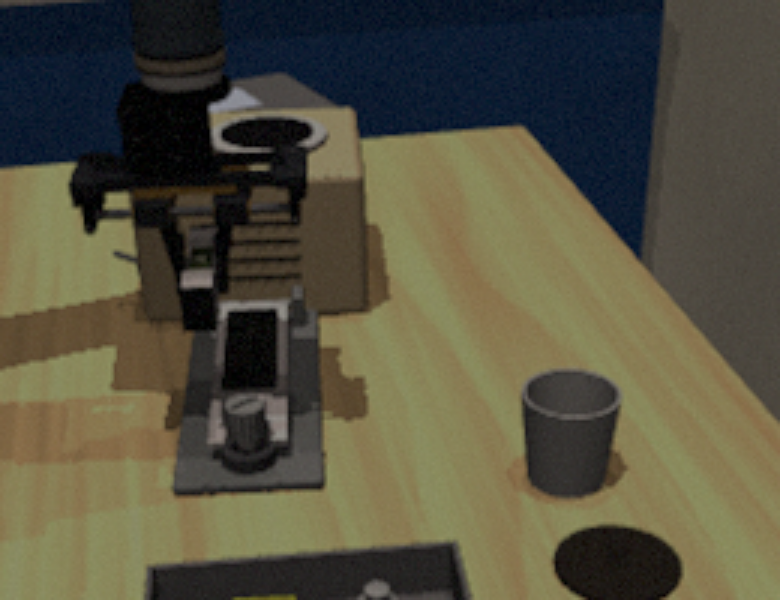

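The level hangs straight in the fingers, short of the seat. I'll move it above the seat and lower it.

```bash
python3 -m inch '[0.3,0.12,0.1,0,0,0, 0.65,0.26,0.3,0,0,0, 1,0.39,0.6,0,0,0, 1,0.39,0.75,0,0,0, 1,0.39,0.75,0,0,0, 1,0.39,0.75,0,0,0]'
python3 -c "
from h import *
go(.5075,.165,.0765,1.443)"
```

```text
time: 7.12
position: [0.5062, 0.1599, 0.1079]
tool_rot: [0.751, 0.66, -0.001, -0.001]
ft_force: [-0.4, -0.1, -1.2]
grip_width: 0.0253
grip_force: 25.0
shift [0.0662 0.0098 0.3921] turnz -0.0003 yaw 1.4425 q6 0.224 [0.5062 0.1599 0.1079]
```

```bash
python3 -m inch '[0.06,0.01,0.15,0,0,0, 0.06,0.01,0.3,0,0,0, 0.06,0.01,0.36,0,0,0, 0.06,0.01,0.38,0,0,0, 0.06,0.01,0.39,0,0,0, 0.06,0.01,0.39,0,0,0]'
```

```text
time: 7.62
position: [0.509, 0.1642, 0.078]
tool_rot: [0.751, 0.66, 0.0, 0.0]
ft_force: [-1.1, 0.5, -2.2]
grip_width: 0.0258
grip_force: 25.0
```

```bash
python3 -m inch '[0,0,0.005,0,0,0, 0,0,0.01,0,0,0, 0,0,0.015,0,0,0, 0,0,0.02,0,0,0, 0,0,0.02,0,0,0]'
```

```text
time: 8.03
position: [0.5088, 0.1645, 0.0761]
tool_rot: [0.751, 0.66, 0.0, 0.0]
ft_force: [-0.6, -0.3, -1.8]
grip_width: 0.0257
grip_force: 25.0
```

```bash
for i in 1 2 ; do python3 -m inch '[0,0,0.006,0,0,0, 0,0,0.012,0,0,0, 0,0,0.012,0,0,0, 0,0,0.012,0,0,0]' | grep -E "posi|ft"; done
```

```text
position: [0.5087, 0.1645, 0.075]
ft_force: [0.3, 0.5, -1.8]
position: [0.5087, 0.1645, 0.0741]
ft_force: [-0.2, -0.6, -2.6]
```

```bash
for i in 1 2 ; do python3 -m inch '[0,0,0.006,0,0,0, 0,0,0.012,0,0,0, 0,0,0.012,0,0,0, 0,0,0.012,0,0,0]' | grep -E "posi|ft"; done
```

```text
position: [0.5088, 0.1645, 0.0735]
ft_force: [-0.6, -0.8, 1.2]
position: [0.5088, 0.1643, 0.0725]
ft_force: [-1.5, -3.3, 5.1]
```

Contact made. Next: open to let go, rise straight up, and look.

```bash
python3 -m inch '[0,0,-0.01,0,0,0, 0,0,-0.01,0,0,0, 0,0,-0.01,0,0,0, 0,0,-0.01,0,0,0]' 60 | grep -E "posi|ft|wid"
python3 -m inch '[0,0,-0.3,0,0,0, 0,0,-0.65,0,0,0, 0,0,-1,0,0,0, 0,0,-1,0,0,0]' | grep -E "posi|ft|wid"
python3 -c "
from h import *
go(.489,.0115,.12,1.443)"
```

```text
position: [0.5088, 0.1647, 0.0727]
ft_force: [-0.6, 0.8, -0.3]
grip_width: 0.0448
position: [0.512, 0.1651, 0.1574]
ft_force: [1.4, 0.0, 0.2]
grip_width: 0.0593
shift [-1.9422 -0.0441  0.4623] turnz -0.0002 yaw 1.4427 q6 0.232 [0.512  0.1651 0.1574]
```

```bash
python3 -m inch '[-0.4,-0.02,0,0,0,0, -0.97,-0.02,0,0,0,0, -0.97,-0.02,0,0,0,0]' | grep posi
python3 -m inch '[-0.5,-0.02,0,0,0,0, -0.97,-0.02,0,0,0,0, -0.97,-0.02,0,0,0,0, -0.97,-0.02,0,0,0,0, -0.97,-0.02,0,0,0,0, -0.97,-0.02,0,0,0,0, -0.97,-0.02,0,0,0,0, -0.97,-0.02,0,0,0,0, -0.97,-0.02,0,0,0,0]' | grep posi
python3 - <<'E'
from h import *
go(.489,.0115,.066,1.443)
im=camera("top"); print(rect("top","level_mid",.084))
M,wh=rectify("top",np.array([.5075,.165]),np.radians(82.7),.082,.20,.08)
t=cv2.warpPerspective(im,M,wh,flags=cv2.INTER_CUBIC); t=cv2.resize(t,None,fx=1.9,fy=1.9)
sd=camera("side"); s=cv2.resize(sd[110:220,150:260],(760,430)*1 if 0 else (430,430))[:, :, :]
c=np.zeros((t.shape[0]+430,760,3),np.uint8); c[:t.shape[0],:t.shape[1]]=t; c[t.shape[0]:,:430]=s; cv2.imwrite("pics/p2.png",c[:600,:,::-1])
E
```

```text
position: [0.4963, 0.0837, 0.1526]
position: [0.4857, 0.012, 0.153]
shift [-0.0009  0.041   1.087 ] turnz 0.0008 yaw 1.4442 q6 -0.079 [0.4857 0.012  0.153 ]
(array([0.5091, 0.1695]), array([117.2226,  27.3533]), 83.0802993774414, 0.86)
```

View pics/p2.png

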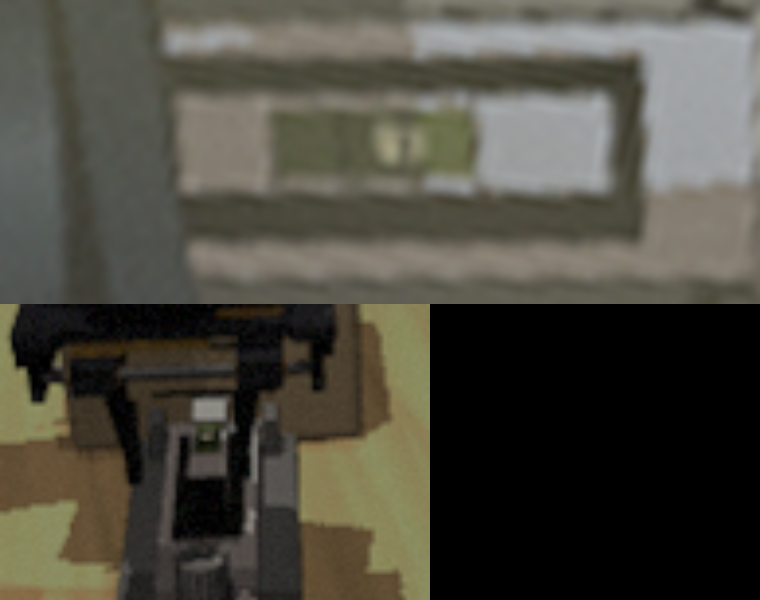

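In the rectified top view the vial spans 272–475 px (3.8 px/mm), with marks at about 347 and 407. The bubble sits at about 400, which is 6–7 mm towards the housing. That calls for roughly 0.65 rad clockwise. Next I'll grip the knob.

```bash
python3 -m inch '[0,0.03,0.3,0,0,0, 0,0.03,0.6,0,0,0, 0,0.03,0.75,0,0,0, 0,0.03,0.75,0,0,0, 0,0.03,0.75,0,0,0]' | grep -E "posi|ft|wid"
python3 -m inch '[0,0,0.15,0,0,0, 0,0,0.3,0,0,0, 0,0,0.36,0,0,0, 0,0,0.36,0,0,0, 0,0,0.36,0,0,0]' | grep -E "posi|ft|wid"
python3 -m inch '[0,0,0,0,0,0, 0,0,0,0,0,0, 0,0,0,0,0,0, 0,0,0,0,0,0, 0,0,0,0,0,0, 0,0,0,0,0,0]' 25 30
```

```text
position: [0.4878, 0.0108, 0.0926]
ft_force: [-0.1, -1.1, 0.4]
grip_width: 0.0598
position: [0.4885, 0.0106, 0.0648]
ft_force: [0.0, -0.2, 0.6]
grip_width: 0.0599
time: 12.52
position: [0.4875, 0.0108, 0.0644]
tool_rot: [0.751, 0.66, -0.0, -0.0]
ft_force: [-2.3, 0.2, 2.6]
grip_width: 0.0335
grip_force: 30.0
```

```bash
cat >> h.py <<'E'
def bubble(name=None):
    im=camera("top"); M,wh=rectify("top",np.array([.5075,.165]),np.radians(82.7),.082,.20,.08)
    t=cv2.warpPerspective(im,M,wh,flags=cv2.INTER_LINEAR).astype(float)  # 2 px/mm
    if name: cv2.imwrite(name,cv2.resize(t[:,:,::-1],None,fx=1.9,fy=1.9))
    p=t[68:80].mean(0); r=cv2.GaussianBlur((p[:,2]/p[:,1])[None],(0,0),1.5)[0]
    x=np.arange(len(r))/2-100.
    i=np.arange(len(r)); out=[]
    mid=(x>-40)&(x<38); print("ratio",r[mid][::4].round(2))
    b=np.percentile(r[(x>-25)&(x<22)],40); hi=.9*np.max(r[(x>-45)&(x<45)]); th=(b+hi)/2
    L=x[(x<-18)&(r>th)].max(); Rr=x[(x>18)&(r>th)].min(); c=(L+Rr)/2
    w=np.where(abs(x-c)<21,np.clip(r-b-.05,0,None),0); print("ends",L,Rr,"mid",c,"bubble offset mm",(w*x).sum()/w.sum()-c)
E
python3 -m inch '[0,0,0,0,0,0.07, 0,0,0,0,0,0.14, 0,0,0,0,0,0.21, 0,0,0,0,0,0.28, 0,0,0,0,0,0.35, 0,0,0,0,0,0.38, 0,0,0,0,0,0.38, 0,0,0,0,0,0.38, 0,0,0,0,0,0.38, 0,0,0,0,0,0.38, 0,0,0,0,0,0.38, 0,0,0,0,0,0.38, 0,0,0,0,0,0.38, 0,0,0,0,0,0.38, 0,0,0,0,0,0.38, 0,0,0,0,0,0.38, 0,0,0,0,0,0.38, 0,0,0,0,0,0.38, 0,0,0,0,0,0.38, 0,0,0,0,0,0.38]' 
python3 -c "
from h import *
bubble('pics/p3.png'); bubble()"
```

```text
time: 14.18
position: [0.486, 0.0114, 0.0644]
tool_rot: [0.912, 0.41, -0.002, -0.001]
ft_force: [-4.2, 2.3, 5.6]
grip_width: 0.0334
grip_force: 30.0
ratio [0.9  0.9  0.9  0.9  0.9  0.89 0.84 0.77 0.73 0.73 0.74 0.73 0.73 0.72
 0.73 0.76 0.77 0.78 0.79 0.79 0.8  0.8  0.81 0.8  0.75 0.72 0.72 0.72
 0.72 0.72 0.72 0.72 0.76 0.86 0.9  0.91 0.91 0.9  0.9 ]
ends -26.0 25.0 mid -0.5 bubble offset mm 2.510316613617619
ratio [0.9  0.9  0.89 0.9  0.9  0.9  0.84 0.77 0.73 0.73 0.73 0.73 0.72 0.72
 0.73 0.76 0.77 0.78 0.79 0.79 0.8  0.81 0.81 0.8  0.76 0.73 0.72 0.73
 0.73 0.72 0.72 0.72 0.76 0.85 0.89 0.9  0.9  0.9  0.9 ]
ends -26.0 25.0 mid -0.5 bubble offset mm 2.614331606957175[ WARN:0@0.736] global loadsave.cpp:1063 imwrite_ Unsupported depth image for selected encoder is fallbacked to CV_8U.
```

View pics/p3.png

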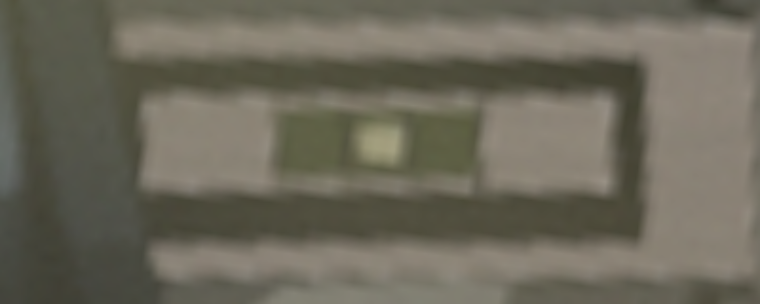

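The bubble spans 355–405 (centre about 380). The marks at about 350 and 408 put the middle at 379, so it is nearly centred. I'll check with a brightness edge, since my colour ratio is biased by the grey marks.

```bash
cat >> h.py <<'E'
def bub2():
    for k in range(2):
        im=camera("top"); M,wh=rectify("top",np.array([.5075,.165]),np.radians(82.7),.082,.20,.08)
        t=cv2.warpPerspective(im,M,wh,flags=cv2.INTER_LINEAR).astype(float)
        p=t[70:78].mean((0,2)); x=np.arange(len(p))/2-100.
        if k==0: print("lum",dict(zip(x[130:280:3],p[130:280:3].round(0).astype(int))))
        g=np.gradient(p); s=lambda a,b,q:(lambda m:(x[m]*np.clip(q*g[m],0,None)**2).sum()/(np.clip(q*g[m],0,None)**2).sum())((x>a)&(x<b))
        L,Rr=s(-36,-22,-1),s(22,34,1); c=(L+Rr)/2; pk=x[(abs(x-c)<20)][p[abs(x-c)<20].argmax()]
        l,r=s(pk-10,pk,1),s(pk,pk+10,-1); print("vial",L,Rr,c,"bubble",l,r,"offset",(l+r)/2-c)
E
python3 -c "
from h import *
bub2(); print(get_obs()['time'])"
```

```text
lum {np.float64(-35.0): np.int64(131), np.float64(-33.5): np.int64(132), np.float64(-32.0): np.int64(133), np.float64(-30.5): np.int64(135), np.float64(-29.0): np.int64(126), np.float64(-27.5): np.int64(106), np.float64(-26.0): np.int64(93), np.float64(-24.5): np.int64(83), np.float64(-23.0): np.int64(86), np.float64(-21.5): np.int64(87), np.float64(-20.0): np.int64(87), np.float64(-18.5): np.int64(87), np.float64(-17.0): np.int64(87), np.float64(-15.5): np.int64(87), np.float64(-14.0): np.int64(87), np.float64(-12.5): np.int64(87), np.float64(-11.0): np.int64(85), np.float64(-9.5): np.int64(79), np.float64(-8.0): np.int64(90), np.float64(-6.5): np.int64(109), np.float64(-5.0): np.int64(128), np.float64(-3.5): np.int64(142), np.float64(-2.0): np.int64(146), np.float64(-0.5): np.int64(147), np.float64(1.0): np.int64(146), np.float64(2.5): np.int64(147), np.float64(4.0): np.int64(146), np.float64(5.5): np.int64(120), np.float64(7.0): np.int64(99), np.float64(8.5): np.int64(86), np.float64(10.0): np.int64(83), np.float64(11.5): np.int64(85), np.float64(13.0): np.int64(86), np.float64(14.5): np.int64(86), np.float64(16.0): np.int64(86), np.float64(17.5): np.int64(86), np.float64(19.0): np.int64(86), np.float64(20.5): np.int64(85), np.float64(22.0): np.int64(83), np.float64(23.5): np.int64(81), np.float64(25.0): np.int64(86), np.float64(26.5): np.int64(113), np.float64(28.0): np.int64(129), np.float64(29.5): np.int64(135), np.float64(31.0): np.int64(134), np.float64(32.5): np.int64(132), np.float64(34.0): np.int64(132), np.float64(35.5): np.int64(132), np.float64(37.0): np.int64(132), np.float64(38.5): np.int64(132)}
vial -27.87498679007497 26.04622964489845 -0.9143785725882605 bubble -5.015186996267903 5.735882567810946 offset 1.274726358359782
vial -27.87892561135244 26.049831521250784 -0.9145470450508277 bubble -4.953185248003254 5.756444695791508 offset 1.3161767689449548
14.3833
```

```bash
python3 -m inch '[0,0,0,0,0,0.03, 0,0,0,0,0,0.04, 0,0,0,0,0,0.04, 0,0,0,0,0,0.04, 0,0,0,0,0,0.04, 0,0,0,0,0,0.04]' |grep -E "ft|posi"
python3 -m inch '[0,0,0,0,0,0.04, 0,0,0,0,0,0.04, 0,0,0,0,0,0.04, 0,0,0,0,0,0.04, 0,0,0,0,0,0.04, 0,0,0,0,0,0.04]' 60|grep -E "ft|posi|wid"
python3 -m inch '[0,0,-0.3,0,0,0, 0,0,-0.65,0,0,0, 0,0,-1,0,0,0, 0,0,-1,0,0,0, 0,0,-1,0,0,0, 0,0,-1,0,0,0, 0,0,-1,0,0,0, 0,0,-1,0,0,0]' |grep -E "ft|posi|wid|time"
python3 -c "
from h import *
bub2();go(.5075,.165,.16,1.443-1.5708)" | grep -v lum
```

```text
position: [0.4859, 0.0116, 0.0644]
ft_force: [-3.0, 2.2, 6.0]
position: [0.4883, 0.0106, 0.0641]
ft_force: [0.2, 0.3, -0.2]
grip_width: 0.0586
time: 16.05
position: [0.4872, 0.0108, 0.143]
ft_force: [-0.1, 0.2, 0.4]
grip_width: 0.0604
vial -27.64473194544778 26.192640440514644 -0.7260457524665682 bubble -7.46208377893083 4.857168826545902 offset -0.5764117237258959
vial -27.767375911346562 26.177756483354162 -0.7948097139961998 bubble -7.486880739948954 4.859891323855213 offset -0.5186849940506706
shift [ 1.459  -1.2852 -0.2096] turnz 0.5396 yaw 0.7199 q6 0.643 [0.4875 0.0107 0.1432]
```

The bubble is about 0.5 mm off centre, well within limits. I'll move over the level with the fingers turned along it, to press on both end blocks.

```bash
python3 -m inch '[0.36,-0.32,0,0,0,0, 0.74,-0.64,0,0,0,0, 0.74,-0.64,0,0,0,0, 0.74,-0.64,0,0,0,0, 0.74,-0.64,0,0,0,0]' 75|grep -E "ft|posi|wid"
python3 -m inch '[0.36,-0.32,0,0,0,0.07, 0.74,-0.64,0,0,0,0.14, 0.74,-0.64,0,0,0,0.21, 0.74,-0.64,0,0,0,0.28, 0.74,-0.64,0,0,0,0.35, 0.74,-0.64,0,0,0,0.42, 0.74,-0.64,0,0,0,0.49, 0.74,-0.64,0,0,0,0.54, 0.74,-0.64,0,0,0,0.54, 0.74,-0.64,0,0,0,0.54, 0.74,-0.64,0,0,0,0.54]' |grep -E "ft|posi|wid"
python3 - <<'E'
from h import *
go(.5095,.1645,.11,1.443-1.5708)
im=camera("side"); cv2.imwrite("pics/s4.png",cv2.resize(im[60:220,110:320],None,fx=3.7,fy=3.7)[:,:,::-1])
print(R.from_quat(get_obs()["tool_rot"]).as_matrix()[2])
E
```

```text
position: [0.4984, 0.0883, 0.1437]
ft_force: [-0.6, -0.2, 0.2]
grip_width: 0.0739
position: [0.5096, 0.1648, 0.1441]
ft_force: [-0.7, -0.1, -0.2]
grip_width: 0.0749
shift [-0.001   0.0044  0.4256] turnz -0.0001 yaw -0.1279 q6 1.803 [0.5096 0.1648 0.1441]
[-0.0003  0.0001 -1.    ]
```

View pics/s4.png

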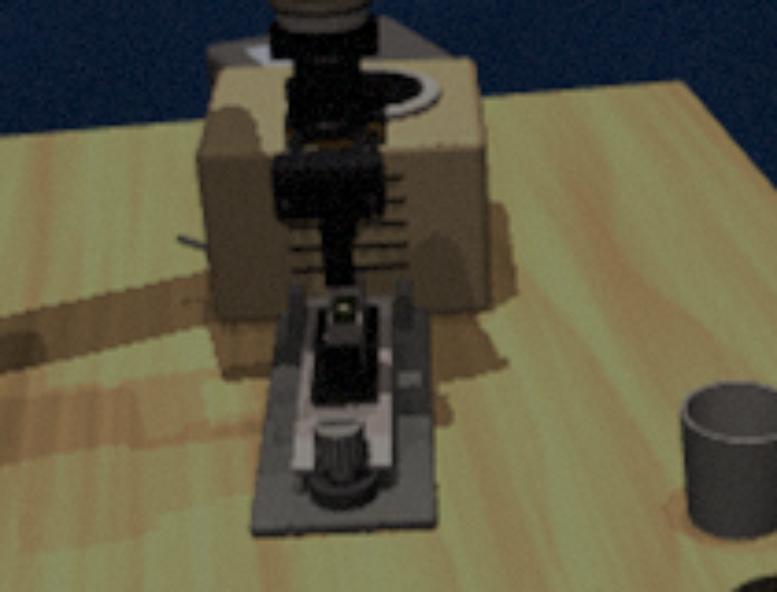

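The side view shows the level lying along the seat with the fingers in line above it. Now I'll lower slowly.

```bash
python3 -m inch '[0,0,0.1,0,0,0, 0,0,0.2,0,0,0, 0,0,0.3,0,0,0, 0,0,0.38,0,0,0, 0,0,0.42,0,0,0, 0,0,0.42,0,0,0, 0,0,0.42,0,0,0]'|grep -E "ft|posi"
for i in 1 2; do python3 -m inch '[0,0,0.01,0,0,0, 0,0,0.02,0,0,0, 0,0,0.025,0,0,0, 0,0,0.025,0,0,0, 0,0,0.025,0,0,0]'|grep -E "ft|posi|time"; done
```

```text
position: [0.5094, 0.1658, 0.1102]
ft_force: [-0.5, 0.3, 0.3]
time: 18.53
position: [0.5097, 0.1657, 0.1088]
ft_force: [-0.0, 0.9, 0.8]
time: 18.95
position: [0.5096, 0.1657, 0.1065]
ft_force: [0.4, 0.1, -0.2]
```

```bash
for i in 1 2; do python3 -m inch '[0,0,0.006,0,0,0, 0,0,0.012,0,0,0, 0,0,0.012,0,0,0, 0,0,0.012,0,0,0]'|grep -E "ft|posi|time"; done
```

```text
time: 19.28
position: [0.5096, 0.1657, 0.1061]
ft_force: [-0.9, 0.2, 5.6]
time: 19.62
position: [0.5096, 0.1657, 0.1053]
ft_force: [-1.0, -0.5, 7.2]
```

```bash
python3 -m inch '[0,0,0.006,0,0,0, 0,0,0.012,0,0,0, 0,0,0.017,0,0,0, 0,0,0.017,0,0,0, 0,0,0.017,0,0,0, 0,0,0.017,0,0,0, 0,0,0.017,0,0,0, 0,0,0.017,0,0,0, 0,0,0.017,0,0,0, 0,0,0.017,0,0,0, 0,0,0.017,0,0,0, 0,0,0.017,0,0,0, 0,0,0.017,0,0,0, 0,0,0.017,0,0,0, 0,0,0.017,0,0,0, 0,0,0.017,0,0,0, 0,0,0.017,0,0,0, 0,0,0.017,0,0,0]'|grep -E "ft|posi|time"
python3 - <<'E'
from h import *
im=camera("side"); o=get_obs(); print(o["ft_force"],o["moment"])
d=im[130:190,170:240]; cv2.imwrite("pics/s5.png",cv2.resize(d,None,fx=8,fy=8,interpolation=2)[:,:,::-1])
E
```

```text
time: 21.12
position: [0.5096, 0.1657, 0.1043]
ft_force: [-2.1, -0.1, 8.6]
[-1.6638 -0.741   8.4623] [-0.0887  0.3509 -0.0143]
```

View pics/s5.png

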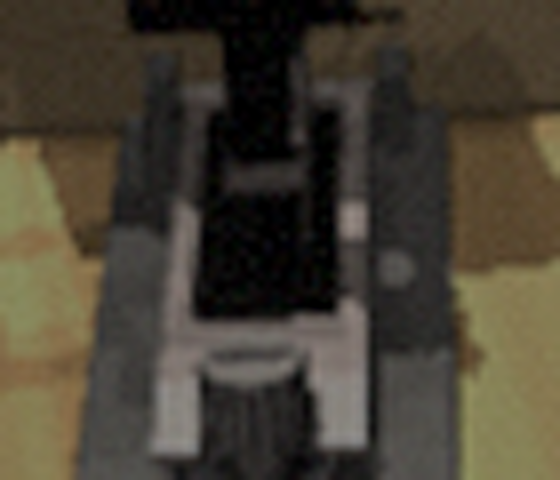

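The fingers rest on the level's end block, and the level is straight on the seat. One small extra push to about 10 N, then hand in.

```bash
python3 -m inch '[0,0,0.006,0,0,0, 0,0,0.01,0,0,0, 0,0,0.01,0,0,0, 0,0,0.01,0,0,0, 0,0,0.01,0,0,0, 0,0,0.01,0,0,0, 0,0,0.01,0,0,0, 0,0,0.01,0,0,0, 0,0,0.01,0,0,0, 0,0,0.01,0,0,0, 0,0,0.01,0,0,0, 0,0,0.01,0,0,0]'|grep -E "ft|posi|time"
python3 -c "
from rig import *
print(get_obs()['ft_force']); print(hand_in())"
```

```text
time: 22.17
position: [0.5096, 0.1657, 0.1037]
ft_force: [-2.2, -1.2, 10.1]
[-2.24639043 -1.23119646 10.14670203]
the job is handed in; nothing more can be done
None
```

The job is handed in at about 22 s: the level lies lengthwise on the seat and is held down with about 10 N; the bubble was about 0.5 mm off centre before the press, but the gripper hid it after that, and no verdict came back.

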